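Clamp a bottle with the inner of two concentric knobs

ROBOT

A 7-joint arm with a two-finger parallel gripper is mounted at the origin on a cart in front of the work surface, level with it; the furniture and walls round the work are solid. World frame = base frame: x ahead of the robot, y to its left, z up, the work surface at z = 0. Lengths are in mm, angles in rad, forces in N, time in s.
With the tool pointing down it reaches from about 400 to 750 mm from the base axis. Payload 19.5 kg.
Tool frame: the origin (TCP) lies at the very end of the fingers, on their centre line; the grasp point (between the pads) lies 19 mm behind it; y points along the fingers, x is the direction in which the jaws open and shut, and the axes are right-handed (so a half turn about y gives the same grasp; the last joint's range is limited). The gripper opens to 85 mm and grips with 20 to 120 N. Pads are 22 mm wide; open, the fingers measure 114 mm over their backs; the gripper's body (76 mm by 85 mm) begins 54 mm behind the grasp point. The pads swing forward as they close: fully open they stand 13 mm farther back than shut.
Start: joints at [1.247, 0.707, -0.028, 1.485, 0.022, 0.951, -0.075], TCP at [159.892, -552.295, 231.268] pointing down, gripper open.
Joint ranges: [-2.71, 2.71], [-0.32, 2.16], [-1.57, 1.52], [0, 2.45], [-1.46, 4.6], [0, 2.02], [-2.83, 2.83]. Speed limits (rad/s): [1.89, 1.89, 2.57, 2.57, 3.01, 3.01, 3.01].

INTERFACE

Orientations are given as a unit quaternion [w, x, y, z].
In Python, from station import env gives the robot as it stands.
- The arm moves only by the shell command python3 -m pendant 'ROWS' [OPENING] [FORCE]. ROWS is JSON, a list of rows, each an object of numbers: "x", "y", "z": the shift along the tool's x, y, z in cm; "yaw": the turn about the tool's y in degrees. A call has 1 to 10 rows; each row is the pose to reach, as a shift and turn from the pose measured when the call began, along the tool's axes at that moment; what a row does not reach only later rows make up. A row lasts 1/12 s, in which the tool goes at most 41.7 mm and 7.16 degrees, less where a joint would pass 70% of its speed; a pose out of reach is approached as far as the arm can. A call with a gripper value outside its range is refused whole. OPENING is the closure, from 0 (fully open) to 1 (shut), set as the call begins (- or left out, the last holds). The fingers move at their own pace and stop on an object; FORCE is the grip in N (left out, the last holds). Time passes only in rows, so rows that repeat a pose let the fingers close. It gives the time, the measured TCP pose, the force and the opening at its end, in the units of the state.
- env.get_obs(): the state, without advancing time (a new reading comes with each control period).
- env.camera(name): name is "scene" or "top" or "wrist"; returns a dict with "frame" (420x560x3 uint8, red, green, blue), "fov_y" (degrees; the focal length in pixels is half the picture's height over the tangent of half this angle, whatever the lens; pixels are square), "cx", "cy" (the principal point, pixels), "view" (4x4, takes a point from world to camera coordinates); the wrist camera has in their place "hand_eye" (4x4, takes a point from camera to tool coordinates, whose origin is the TCP and whose axes are the tool frame's). Camera axes: x right, y up, looking along -z (the intrinsics and any distortion apply to the point x, -y, -z); pixel columns grow to the right and rows downward; lengths in mm; the calibration is good to about 2 mm. A picture is of the moment at which its call begins: read the wrist's pose just before it. There is no depth.
- env.job_done(): hands the job in, once; it reports no verdict.
The state is a dict: "t": time; "joint_positions": joint angles; "joint_vel": joint speeds; "joint_torque": joint torques, N m; "ee_pos": TCP position; "tool_rot": TCP orientation; "ft_force": force on the tool from outside, world axes, zero at the start; "torque": the same for the moment, N m; "opening": opening from 0.0 (shut) to 1.0 (fully open).
Only numpy, scipy, OpenCV 4.12 (cv2) and the standard library are available. Lean on these libraries where they do the work, as an engineer would, in place of code of your own. Each camera call takes 0.05 s, during which the arm holds its last target. There are 200 camera calls.

TASK

Stand the medium-sized reagent bottle upright in the bay of the bottle holder, then clamp it there by turning the narrow inner knob clockwise until the sprung jaw holds it snugly, with about 8 newtons and never more than 16. The wide outer knob underneath sets the stop and is already adjusted, so do not turn it, and work the jaw only by its knob. Leave the two cups and the small bottle where they are.

Things in the scene. Friction and masses are not known exactly. Their poses are not given: they have to be found in the camera images.
- holder: Bottle holder, screwed down; place and yaw differ each time. Grey base plate 110 (x) x 300 (y) x 12 mm; at its -y end a gear housing 84 x 84 mm, 42 mm high, with both knobs on one vertical axis, 95 mm from the origin towards -y; the bay is at its +y end. Origin: centre of the plate's underside; its y runs from knobs to bay.
- bay (a point): Set the bottle's underside centre here: top of the plate (12 mm up), on the centre line, 72 mm from the origin towards +y. Bay 60 mm wide between rails (14 mm above the plate). At +y a stop (44 wide, to 34 mm above the plate), its face 24 to 32 mm from here; at -y the jaw pad (to 36 mm above the plate), its face 35 to 46 mm from here.
- knob_top (a point): Centre of the inner knob's top face, 88 mm above the worktop. The inner knob is a black upright finely ribbed cylinder, 22 mm in diameter, with a white line on top; it rises 28 mm above the top of the outer knob (60 mm above the worktop). x points along the white line.
- inner_knob (a joint): Inner knob's angle (rad), growing clockwise from above; 0 to 3.3, starts at 0.3 to 1.0. 1 rad drives the jaw 15 mm to +y; it pushes the bottle (up to 2.5 N) to the stop. Friction, up to 0.25 N m, holds it when left; part of it (about 0.05) stays felt after a step; jaw force adds 0.015 N m per N. Once the bottle is trapped, 0.7 to 2 rad from the start (to be felt), force climbs 120 N per rad.
- outer_knob (a joint): Outer knob's angle (rad), growing clockwise, starts anywhere from -0.6 to 0.6. Black ribbed disc, 52 mm in diameter, 44 to 60 mm above the worktop, under the inner knob on the same axis. It moves the stop by an amount not given. 0.12 N m turns it: about 5 N at its rim.
- outer_mark (a point): The outer end of the white line on top of the outer knob, 24 mm from the axis, 60 mm above the worktop. It must stay within 2.5 mm of where it started.
- bottle: The reagent bottle to clamp: white round plastic, medium-sized, 48 mm diameter, 78 mm tall; its fixed cap is 33 mm wide and covers heights 55 to 78 mm. It stands left of the holder, near the robot. Origin: centre of its underside, z up. 0.11 to 0.22 kg.
- jaw: The moving jaw: an aluminium carriage 44 wide, 28 long, 32 mm high, with a sprung pad (8 N/mm; 40 wide, 28 high, 6 mm thick) on two pins before it; its top is 48 mm above the worktop. Origin: centre of the pad's face when the pad is not pressed in, 16 mm above the worktop; it moves along the holder's y with the knob. Not to be pushed by hand.
- cup_a: Specimen cup with screw lid, 64 mm diameter, 66 mm tall, a bystander. Origin: centre of its underside.
- cup_b: Specimen cup with screw lid, 58 mm diameter, 66 mm tall, a bystander. Origin: centre of its underside.
- small_bottle: Small reagent bottle, 36 mm diameter, 62 mm tall, a bystander. Origin: centre of its underside.
Mind the look-alikes: they are no part of the job. What is shaped like the bottle but turquoise is not meant.

How it is judged (in metres and radians):
On the way, in this order (a step that is already met when the one before it is completed fails the run):
1. the bottle stands upright on the bay's floor, let go, the jaw not yet pressing on it (horizontal distance between bottle and bay below 0.022 m and z of bottle in the frame of bay below 0.003 m and angle between bottle's own z axis and vertical below 0.1 rad and contact force between the fingers and bottle below 0.1 N and contact force between jaw and bottle below 2 N), for 0.2 s.
2. the jaw, driven by the inner knob in the fingers, presses on the bottle with 4 to 13 N (contact force between jaw and bottle between 4 and 13 N and contact force between the fingers and inner_knob above 1 N), for 0.1 s.
At the end, for the whole second after the job is handed in: The bottle stands upright (within 0.1 rad) on the bay's floor, within 22 mm of the bay point, at rest; the jaw's pad presses on it with 4 to 13 N; the outer knob's mark is within 2.5 mm of where it was (contact force between jaw and bottle between 4 and 13 N and horizontal distance between bottle and bay below 0.022 m and z of bottle in the frame of bay below 0.003 m and angle between bottle's own z axis and vertical below 0.1 rad and linear speed of bottle below 0.01 m/s and distance of outer_mark from where it was at the start of the episode below 0.0025 m); the robot touches nothing.
It fails at once if the outer knob was turned (its mark moved over 2.5 mm) (distance of outer_mark from where it was at the start of the episode above 0.0025 m).
It fails at once if the jaw pressed on the bottle with more than 16 N (contact force between jaw and bottle above 16 N).
It fails at once if the jaw was pushed directly with the fingers (over 3 N) (contact force between the fingers and jaw above 3 N).
It fails at once if a cup or the small bottle was moved over 15 mm (distance of any of cup_a, cup_b, small_bottle from where it was at the start of the episode above 0.015 m).
It also fails if it takes over 72 s, if anything falls off the work surface, if the arm or the gripper's body presses on something with over 40 N, if the wrist force passes 120 N, or if a joint passes its speed limit or range.

## Working session

There is one attempt and no reset: what is moved stays moved. The work goes in short steps, Python scripts to look and compute and a shell command to move; the robot and the scene stay as the last step left them, time stands still between calls to the robot, and variables do not carry over. Pictures are saved under pics/ and viewed, on a budget of 10 in all, crops included, one or two more only if the job needs it, and the job is handed in when it is done.

```bash
ls; mkdir -p pics
cat > h.py <<'E'
import numpy as np,cv2
from station import env
from scipy.spatial.transform import Rotation as R
def q(o): w,x,y,z=o['tool_rot']; return R.from_quat([x,y,z,w]).as_matrix()
def snap(name,fn):
    o=env.get_obs(); c=env.camera(name)
    cv2.imwrite('pics/'+fn,c['frame'][:,:,::-1])
    if 'view' in c: V=np.linalg.inv(np.array(c['view']))
    else:
        T=np.eye(4);T[:3,:3]=q(o);T[:3,3]=o['ee_pos'];V=T@np.array(c['hand_eye'])
    np.savez('pics/'+fn+'.npz',V=V,f=210/np.tan(np.radians(c['fov_y'])/2),c=[c['cx'],c['cy']])
    return c
def ray(fn,u,v,z):
    d=np.load('pics/'+fn+'.npz');V=d['V']
    r=V[:3,:3]@np.array([(u-d['c'][0])/d['f'],-(v-d['c'][1])/d['f'],-1]);p=V[:3,3]
    return np.round(p+r*(z-p[2])/r[2],1)
def proj(fn,P):
    d=np.load('pics/'+fn+'.npz');X=np.linalg.inv(d['V'])@np.r_[P,1]
    return np.round([d['c'][0]+d['f']*X[0]/-X[2],d['c'][1]-d['f']*X[1]/-X[2]],1)
E
python3 - <<'E'
from h import *
for n in('top','scene'):
    c=snap(n,n+'0.png');print({k:v for k,v in c.items() if k!='frame'})
a=cv2.imread('pics/top0.png');b=cv2.imread('pics/scene0.png')
o=env.get_obs();print(o['t'],o['ee_pos'],q(o),o['ft_force'])
E
```

```text
pics
{'fov_y': 43.2812028202006, 'cx': 279.8083039386069, 'cy': 201.0830811756588, 'view': array([[-1.54848693e-02, -9.99867670e-01,  4.98619757e-03,
         9.96867442e+01],
       [ 9.84751851e-01, -1.43862051e-02,  1.73369056e-01,
        -4.96643901e+02],
       [-1.73274381e-01,  7.59476446e-03,  9.84844307e-01,
        -1.12295157e+03],
       [ 0.00000000e+00,  0.00000000e+00,  0.00000000e+00,
         1.00000000e+00]])}
{'fov_y': 53.17472490286097, 'cx': 274.48007415808615, 'cy': 208.68239759411927, 'view': array([[-8.30328838e-01, -5.57268083e-01, -2.51091655e-03,
         4.69875504e+02],
       [ 2.15463822e-01, -3.25189653e-01,  9.20775233e-01,
        -1.75163697e+02],
       [-5.13935173e-01,  7.64005218e-01,  3.90085458e-01,
        -8.29140239e+02],
       [ 0.00000000e+00,  0.00000000e+00,  0.00000000e+00,
         1.00000000e+00]])}
0.1 [ 159.81978027 -552.10909798  230.88649119] [[ 2.78018984e-01 -2.90677778e-04  9.60575536e-01]
 [-9.60575118e-01  8.96894681e-04  2.78019134e-01]
 [-9.42349073e-04 -9.99999556e-01 -2.98640930e-05]] [-0.70900881 -0.07608176 -0.12554553]
```

View top.

View pics/top0.png

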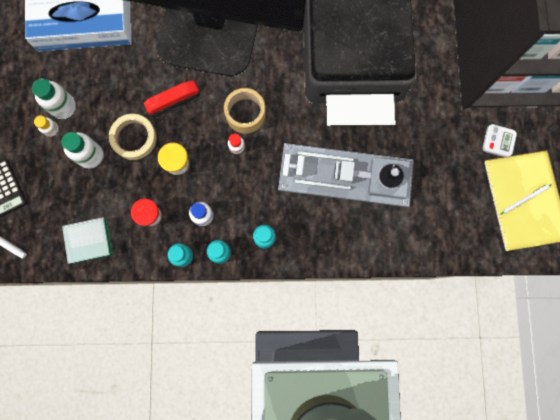

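View pics/scene0.png

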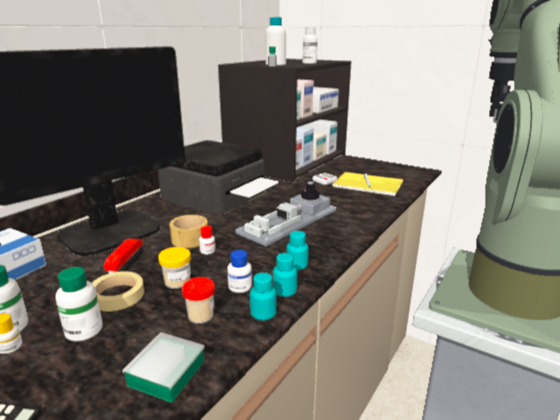

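The shapes that could be the bottle, in top-view pixels:
- Blue cap (200,213): white and medium-sized.
- Red cap (236,144): small.
- Green caps (80,150) and (52,98): large.
- Yellow cap (45,125): tiny.
- Three turquoise ones.

The blue-capped white bottle fits the description: left of the holder, near the robot, medium-sized. Next I'll confirm it in a crop and compute positions.

Run:
```python
from h import *
a=cv2.imread('pics/top0.png')[120:250,130:420]
b=cv2.imread('pics/scene0.png')[170:330,150:340]
A=cv2.resize(a,None,fx=2.7,fy=2.7,interpolation=cv2.INTER_CUBIC)
B=cv2.resize(b,None,fx=1.5,fy=1.5,interpolation=cv2.INTER_CUBIC)
o=np.zeros((A.shape[0]+B.shape[0],A.shape[1],3),np.uint8);o[:A.shape[0]]=A;o[A.shape[0]:,:B.shape[1]]=B
cv2.imwrite('pics/crop1.png',o);print(o.shape)
for n,u,v,z in[('bottle cap',198,211,78),('cupY',173,156,66),('cupR',145,211,66),('small',235,141,62),('turq',264,236,78),('turq2',218,250,78),('tq3',180,254,78),('knob',394,173,88),('pl1',285,145,12),('pl2',412,158,12),('pl3',410,205,12),('pl4',279,189,12)]:print(n,ray('top0.png',u,v,z))
```

```text
(591, 783, 3)
bottle cap [473.1 266.8  78. ]
cupY [597.7 324.7  66. ]
cupR [476.7 382.4  66. ]
small [631.  189.3  62. ]
turq [417.6 127.   78. ]
turq2 [389.5 223.9  78. ]
tq3 [382.3 303.5  78. ]
knob [ 547.6 -152.7   88. ]
pl1 [634.7  78.   12. ]
pl2 [ 599.7 -213.4   12. ]
pl3 [ 490.3 -202.4   12. ]
pl4 [531.5  93.4  12. ]
```

View pics/crop1.png

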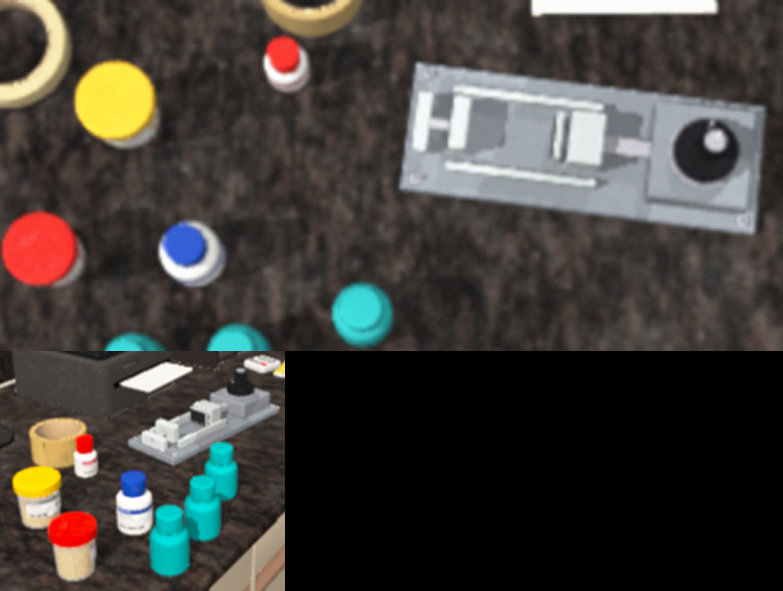

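It's the blue-capped white bottle (top view 198,211). In the crop it is white with a blue label, larger than the red-capped small bottle and not turquoise. The holder's y axis points along about (0.129, 0.992), with the knob near (552,-155) and the bay near (573,10). Moving now.

```bash
python3 -m pendant '[{"x":-16,"z":35,"yaw":-60},{"x":-16,"z":35,"yaw":-60},{"x":-16,"z":35,"yaw":-60},{"x":-16,"z":35,"yaw":-60},{"x":-16,"z":35,"yaw":-60},{"x":-16,"z":35,"yaw":-60},{"x":-16,"z":35,"yaw":-60},{"x":-16,"z":35,"yaw":-60},{"x":-16,"z":35,"yaw":-60},{"x":-16,"z":35,"yaw":-60}]' 0
python3 - <<'E'
from h import *
o=env.get_obs();print(o['joint_positions'])
M=q(o);print(M.T@(np.array([473,266,230])-o['ee_pos']),np.degrees(np.arctan2(M[1,0],M[0,0])))
E
```

```text
[ 1.24733124  0.70702223 -0.02762531  1.48494494  0.02201013  0.95087102
 -0.07554512]
[-698.78436137    1.52921396  528.28326673] -73.85798566560302$[0]: bad value
```

```bash
python3 -m pendant '[{"x":-16,"y":0,"z":35,"yaw":-60},{"x":-16,"y":0,"z":35,"yaw":-60},{"x":-16,"y":0,"z":35,"yaw":-60},{"x":-16,"y":0,"z":35,"yaw":-60},{"x":-16,"y":0,"z":35,"yaw":-60},{"x":-16,"y":0,"z":35,"yaw":-60},{"x":-16,"y":0,"z":35,"yaw":-60},{"x":-16,"y":0,"z":35,"yaw":-60},{"x":-16,"y":0,"z":35,"yaw":-60},{"x":-16,"y":0,"z":35,"yaw":-60}]' 0; echo
cat > st.py <<'E'
import sys
from h import *
o=env.get_obs();M=q(o);t=np.array([float(v) for v in sys.argv[1:4]])
print('t',o['t'],'pos',np.round(o['ee_pos'],1),'yawx',np.round(np.degrees(np.arctan2(M[1,0],M[0,0])),2),'tilt',np.round(M[2],3),'j',np.round(o['joint_positions'],2),'op',o['opening'],'F',np.round(o['ft_force'],2),'T',np.round(o['torque'],3))
if len(t):print('toolshift cm',np.round(M.T@(t-o['ee_pos'])/10,2))
E
python3 st.py 473 266 230
```

```text
t: 0.93
ee_pos: [455.9, -295.8, 230.9]
tool_rot: [0.704, -0.701, 0.081, -0.082]
ft_force: [0.1, 1.3, -0.5]
opening: 0.997

t 0.9333 pos [ 455.9 -295.8  230.9] yawx -13.28 tilt [ 0.001 -1.     0.004] j [ 0.67  0.67 -0.29  1.6   0.22  0.91  0.07] op 0.9965287967452884 F [ 0.06  1.3  -0.55] T [ 0.089 -0.02  -0.02 ]
toolshift cm [-11.24   0.29  55.07]
```

```bash
python3 -m pendant '[{"x":2,"y":-3,"z":20,"yaw":-6},{"x":2,"y":-3,"z":20,"yaw":-6},{"x":2,"y":-3,"z":20,"yaw":-6},{"x":2,"y":-3,"z":20,"yaw":-6},{"x":2,"y":-3,"z":20,"yaw":-6},{"x":2,"y":-3,"z":20,"yaw":-6},{"x":2,"y":-3,"z":20,"yaw":-6}]' 0; echo
python3 - <<'E'
from h import *
c=snap('wrist','w1.png');print(c['hand_eye'],c['fov_y'],proj('w1.png',[552,-155,88]),proj('w1.png',[573,10,12]))
E
python3 st.py 473 266 150
```

```text
t: 1.52
ee_pos: [521.8, -103.5, 261.7]
tool_rot: [0.707, -0.704, 0.043, -0.044]
ft_force: [-0.9, -1.3, -0.3]
opening: 0.998

[[ 9.99999441e-01  8.21752498e-04  6.64813913e-04 -5.62375152e-01]
 [ 4.10111121e-04  2.78048825e-01 -9.60566855e-01 -1.42751987e+02]
 [-9.74198940e-04  9.60566591e-01  2.78048333e-01  6.91808923e+01]
 [ 0.00000000e+00  0.00000000e+00  0.00000000e+00  1.00000000e+00]] 60.51262509503582 [317.4 233.9] [314.7  53.1]
t 1.5667 pos [ 521.3 -105.5  261.5] yawx -7.22 tilt [ 0.001 -1.     0.003] j [ 0.31  0.62 -0.3   1.59  0.21  0.97 -0.19] op 0.9986085794807106 F [-0.63 -0.49  0.34] T [-0.049 -0.029 -0.024]
toolshift cm [-9.47 11.27 36.21]
```

View pics/w1.png

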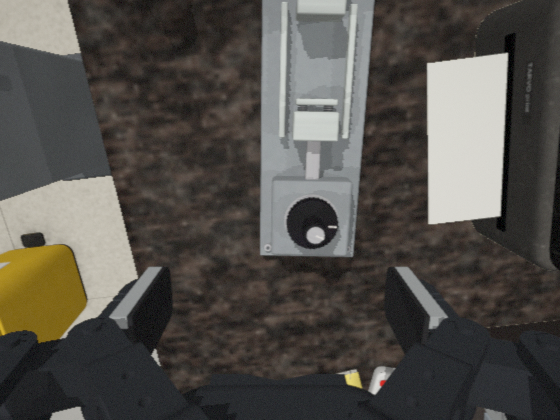

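```bash
python3 -m pendant '[{"x":-9.5,"y":6,"z":30,"yaw":0},{"x":-9.5,"y":6,"z":30,"yaw":0},{"x":-9.5,"y":6,"z":30,"yaw":0},{"x":-9.5,"y":6,"z":30,"yaw":0},{"x":-9.5,"y":6,"z":30,"yaw":0},{"x":-9.5,"y":6,"z":30,"yaw":0},{"x":-9.5,"y":6,"z":30,"yaw":0},{"x":-9.5,"y":6,"z":30,"yaw":0},{"x":-9.5,"y":6,"z":30,"yaw":0},{"x":-9.5,"y":6,"z":30,"yaw":0}]' 0; echo
python3 - <<'E'
from h import *
c=snap('wrist','w2.png');print(proj('w2.png',[473,266,78]))
print('knob',ray('w1.png',315.5,235,88))
for p in [(261,255),(354,257),(263,0),(373,0)]:print(ray('w1.png',*p,12))
E
python3 st.py 473 266 25
```

```text
t: 2.4
ee_pos: [464.6, 204.2, 201.9]
tool_rot: [0.707, -0.705, 0.044, -0.044]
ft_force: [-0.3, -0.4, 0.2]
opening: 1.002

[279.7 113.6]
knob [ 550.1 -155.8   88. ]
[ 488.9 -201.7   12. ]
[ 597.6 -217.9   12. ]
[527.6  64.   12. ]
[634.   50.8  12. ]
t 2.45 pos [465.1 203.  202.2] yawx -7.29 tilt [ 0.001 -1.     0.002] j [-0.34  0.65 -0.23  1.77  0.21  0.74 -0.81] op 1.000244495204064 F [ 0.12 -1.07  0.15] T [-0.043  0.004  0.019]
toolshift cm [-0.03 17.74  6.31]
```

View pics/w2.png

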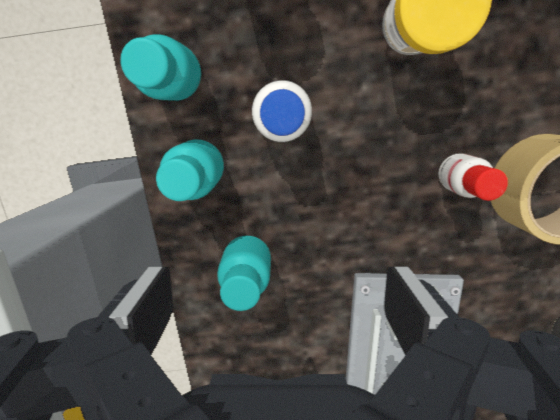

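```bash
python3 -m pendant '[{"x":0.1,"y":2,"z":4,"yaw":0},{"x":0.1,"y":6,"z":6.3,"yaw":0},{"x":0.1,"y":10,"z":6.3,"yaw":0},{"x":0.1,"y":13,"z":6.3,"yaw":0},{"x":0.1,"y":16,"z":6.3,"yaw":0},{"x":0.1,"y":17.7,"z":6.3,"yaw":0},{"x":0.1,"y":17.7,"z":6.3,"yaw":0},{"x":0.1,"y":17.7,"z":6.3,"yaw":0}]' 0; echo
python3 - <<'E'
from h import *
b=ray('w2.png',282,113,78);print('bottle',b)
for p in [(357,274),(461,276)]:print(ray('w2.png',*p,12))
E
python3 st.py 473 266 25
```

```text
t: 3.12
ee_pos: [474.8, 264.2, 25.5]
tool_rot: [0.706, -0.705, 0.046, -0.046]
ft_force: [0.5, 0.6, -0.4]
opening: 0.998

bottle [474.7 266.2  78. ]
[531.3  98.1  12. ]
[636.1  82.5  12. ]
t 3.1167 pos [474.8 264.2  25.5] yawx -7.41 tilt [ 0.    -1.     0.001] j [-0.5   0.98 -0.13  1.77  0.28  0.41 -0.96] op 0.99788017822154 F [ 0.49  0.55 -0.38] T [-0.025 -0.01   0.026]
toolshift cm [-0.2   0.05  0.16]
```

```bash
python3 -m pendant '[{"x":0,"y":0,"z":0.2,"yaw":0},{"x":0,"y":0,"z":0.2,"yaw":0},{"x":0,"y":0,"z":0.2,"yaw":0},{"x":0,"y":0,"z":0.2,"yaw":0},{"x":0,"y":0,"z":0.2,"yaw":0},{"x":0,"y":0,"z":0.2,"yaw":0},{"x":0,"y":0,"z":0.2,"yaw":0},{"x":0,"y":0,"z":0.2,"yaw":0}]' 1 40; echo
python3 st.py 573 10 150
```

```text
t: 3.78
ee_pos: [475.9, 266.3, 26.8]
tool_rot: [0.706, -0.705, 0.045, -0.047]
ft_force: [0.4, -1.3, 13.7]
opening: 0.533

t 3.7833 pos [475.9 266.3  26.8] yawx -7.43 tilt [ 0.002 -1.     0.002] j [-0.5   0.98 -0.13  1.77  0.28  0.41 -0.96] op 0.5326640546382424 F [ 0.35 -1.27 13.72] T [-0.327  0.025 -0.078]
toolshift cm [ 12.97 -12.35 -24.12]
```

```bash
python3 -m pendant '[{"x":0,"y":-4,"z":0,"yaw":0},{"x":0,"y":-8,"z":0,"yaw":0},{"x":4,"y":-11,"z":-2,"yaw":0},{"x":7,"y":-12,"z":-5,"yaw":0},{"x":10,"y":-12,"z":-9,"yaw":0},{"x":12,"y":-12,"z":-13,"yaw":0},{"x":13,"y":-12,"z":-17,"yaw":0},{"x":13,"y":-12,"z":-21,"yaw":0},{"x":13,"y":-12,"z":-24.3,"yaw":0},{"x":13,"y":-12,"z":-24.3,"yaw":0}]'; echo
python3 -m pendant '[{"x":0,"y":0,"z":0,"yaw":0},{"x":0,"y":0,"z":0,"yaw":0}]'
python3 - <<'E'
from h import *
c=snap('wrist','w3.png')
E
python3 st.py 572.6 8 60
```

```text
t: 4.62
ee_pos: [572.4, 0.7, 146.8]
tool_rot: [-0.705, 0.706, -0.047, 0.049]
ft_force: [-0.3, -1.8, -0.6]
opening: 0.528

t: 4.78
ee_pos: [572.4, -0.5, 147.3]
tool_rot: [-0.705, 0.706, -0.048, 0.05]
ft_force: [-0.1, -0.4, -1.3]
opening: 0.527
t 4.8333 pos [572.5   1.3 147.2] yawx -7.82 tilt [ 0.003 -1.    -0.001] j [ 0.08  0.82 -0.27  1.6   0.29  0.77 -0.46] op 0.5335164783199283 F [-0.7   1.25 -0.83] T [0.057 0.015 0.044]
toolshift cm [-0.11  8.72  0.67]
```

View pics/w3.png

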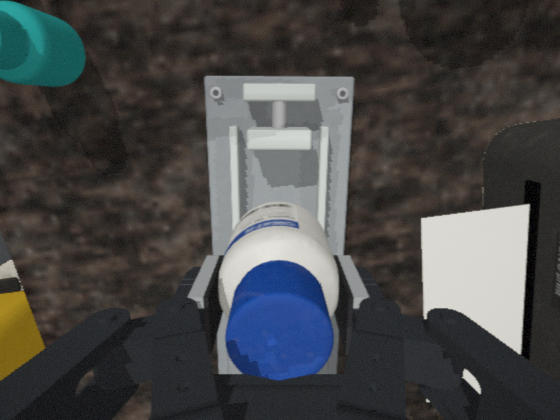

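```bash
python3 - <<'E'
from h import *
f='w3.png'
a,b=ray(f,205,77,12),ray(f,353,77,12);print(a,b)
print('rails',ray(f,234,180,26),ray(f,326,180,26))
print('stop',ray(f,279,149,46),ray(f,279,149,12),ray(f,279,128,46))
d=(b-a)/np.linalg.norm(b-a);dy=np.array([-d[1],d[0],0]);m=(a+b)/2
print(d, 'bay',m-78*dy)
E
python3 st.py 573 8 42
```

```text
[531.7  93.4  12. ] [638.3  78.4  12. ]
rails [541.5  17.9  26. ] [609.5   8.4  26. ]
stop [578.2  38.5  46. ] [577.8  34.3  12. ] [580.1  52.2  46. ]
[ 0.99024457 -0.13934023  0.        ] bay [574.13146208   8.66092386  12.        ]
t 4.8333 pos [572.5   1.3 147.2] yawx -7.82 tilt [ 0.003 -1.    -0.001] j [ 0.08  0.82 -0.27  1.6   0.29  0.77 -0.46] op 0.5335164783199283 F [-0.7   1.25 -0.83] T [0.057 0.015 0.044]
toolshift cm [-0.08 10.52  0.68]
```

```bash
python3 -m pendant '[{"x":0,"y":0,"z":0.6,"yaw":0},{"x":0,"y":3,"z":0.6,"yaw":0},{"x":0,"y":6,"z":0.6,"yaw":0},{"x":0,"y":8.5,"z":0.6,"yaw":0},{"x":0,"y":9.7,"z":0.6,"yaw":0},{"x":0,"y":10.3,"z":0.6,"yaw":0},{"x":0,"y":10.3,"z":0.6,"yaw":0},{"x":0,"y":10.3,"z":0.6,"yaw":0},{"x":0,"y":10.3,"z":0.6,"yaw":0}]'
python3 st.py 573.3 7.5 38
```

```text
t: 5.58
ee_pos: [574.3, 7.4, 45.5]
tool_rot: [-0.705, 0.706, -0.047, 0.05]
ft_force: [-0.2, -0.4, -1.0]
opening: 0.53
t 5.5833 pos [574.3   7.4  45.5] yawx -7.81 tilt [ 0.005 -1.    -0.001] j [ 0.04  0.97 -0.21  1.65  0.35  0.55 -0.52] op 0.5299939491294225 F [-0.23 -0.35 -0.95] T [-0.    -0.023 -0.013]
toolshift cm [-0.11  0.75 -0.01]
```

Lower in small steps until contact.

```bash
python3 -m pendant '[{"x":-0.1,"y":0.3,"z":0,"yaw":0},{"x":-0.1,"y":0.5,"z":0,"yaw":0},{"x":-0.1,"y":0.6,"z":0,"yaw":0},{"x":-0.1,"y":0.6,"z":0,"yaw":0}]'
python3 st.py 573.3 7.5 38
```

```text
t: 5.92
ee_pos: [573.3, 7.5, 39.5]
tool_rot: [-0.705, 0.706, -0.047, 0.05]
ft_force: [0.3, 0.0, -0.4]
opening: 0.532
t 5.9167 pos [573.3   7.5  39.5] yawx -7.81 tilt [ 0.005 -1.    -0.001] j [ 0.04  0.98 -0.21  1.66  0.35  0.53 -0.52] op 0.5320521444373905 F [ 0.32  0.   -0.42] T [ 0.028 -0.034  0.023]
toolshift cm [-0.    0.15 -0.01]
```

```bash
python3 -m pendant '[{"x":0,"y":0.1,"z":0,"yaw":0},{"x":0,"y":0.15,"z":0,"yaw":0},{"x":0,"y":0.2,"z":0,"yaw":0},{"x":0,"y":0.2,"z":0,"yaw":0}]'
python3 st.py
```

```text
t: 6.25
ee_pos: [573.5, 7.6, 38.7]
tool_rot: [-0.705, 0.706, -0.046, 0.05]
ft_force: [-7.7, -0.3, 26.0]
opening: 0.53
t 6.25 pos [573.5   7.6  38.7] yawx -7.81 tilt [ 0.005 -1.    -0.001] j [ 0.04  0.98 -0.21  1.66  0.35  0.53 -0.52] op 0.5300223608102775 F [-7.68 -0.26 26.03] T [0.066 1.66  0.026]
```

```bash
python3 -m pendant '[{"x":0,"y":-0.05,"z":0,"yaw":0},{"x":0,"y":-0.05,"z":0,"yaw":0},{"x":0,"y":-0.05,"z":0,"yaw":0},{"x":0,"y":-0.05,"z":0,"yaw":0},{"x":0,"y":-0.05,"z":0,"yaw":0},{"x":0,"y":-0.05,"z":0,"yaw":0}]' 0
python3 -m pendant '[{"x":0,"y":-1,"z":0,"yaw":0},{"x":0,"y":-4,"z":0,"yaw":0},{"x":0,"y":-8,"z":0,"yaw":0},{"x":0,"y":-11,"z":0,"yaw":0},{"x":0,"y":-13,"z":-3,"yaw":0},{"x":0,"y":-13,"z":-7,"yaw":0},{"x":0,"y":-13,"z":-9,"yaw":0},{"x":0,"y":-13,"z":-9,"yaw":0},{"x":0,"y":-13,"z":-9,"yaw":0}]'
python3 - <<'E'
from h import *
c=snap('wrist','w4.png')
print(proj('w4.png',[573.5,7.6,90]),proj('w4.png',[550.3,-155,88]))
E
python3 st.py 550.3 -155 110
```

```text
t: 6.75
ee_pos: [573.5, 7.5, 39.1]
tool_rot: [-0.705, 0.706, -0.046, 0.05]
ft_force: [0.2, 0.3, -0.7]
opening: 1.004
t: 7.5
ee_pos: [560.4, -82.4, 169.9]
tool_rot: [-0.705, 0.706, -0.047, 0.051]
ft_force: [0.2, 2.2, -0.2]
opening: 1.005
[279.2  63.8] [278.4 312.2]
t 7.55 pos [560.6 -81.1 169.7] yawx -7.82 tilt [ 0.006 -1.    -0.   ] j [ 0.24  0.78 -0.31  1.6   0.3   0.8  -0.32] op 1.0021388782579634 F [ 0.26  0.62 -0.32] T [ 0.005 -0.     0.016]
toolshift cm [-0.05  5.97 -7.46]
```

View pics/w4.png

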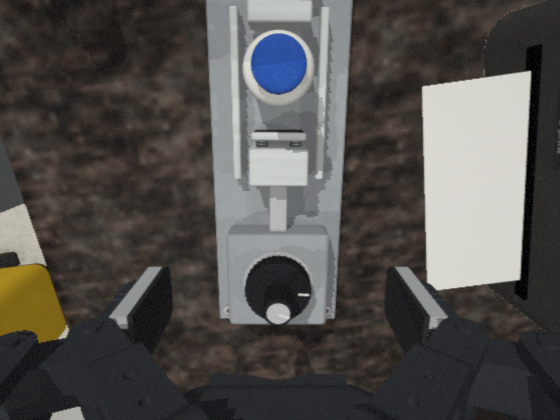

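```bash
python3 -m pendant '[{"x":0,"y":0,"z":-3,"yaw":-7},{"x":0,"y":1,"z":-6,"yaw":-14},{"x":0,"y":3,"z":-7.5,"yaw":-21},{"x":0,"y":4,"z":-7.5,"yaw":-28},{"x":0,"y":5,"z":-7.5,"yaw":-35},{"x":0,"y":6,"z":-7.5,"yaw":-40},{"x":0,"y":6,"z":-7.5,"yaw":-40},{"x":0,"y":6,"z":-7.5,"yaw":-40}]'
python3 - <<'E'
from h import *
f='w4.png';k=ray(f,278.5,312.5,88);print('knob',k)
dy=np.array([.137,.9906,0])
for n,u,v,z in[('pad',278,131,48),('pad2',278,139,48),('capc',279,64,90),('jawtop front',278,150,48),('jawrear',278,185,48),('stopface',279,20,46)]:
    p=ray(f,u,v,z);print(n,p,(p-k)@dy)
E
python3 st.py 550.3 -155.5 67
```

```text
t: 8.22
ee_pos: [550.9, -154.5, 109.8]
tool_rot: [-0.679, 0.68, 0.197, -0.194]
ft_force: [-0.0, -0.4, 0.5]
opening: 1.001
knob [ 550.3 -155.2   88. ]
pad [567.3 -33.   48. ] 123.38032
pad2 [566.5 -38.7  48. ] 117.62429999999999
capc [573.4   7.5  90. ] 164.33532
jawtop front [565.4 -46.5  48. ] 109.74692
jawrear [561.8 -72.4  48. ] 83.59717999999998
stopface [578.1  38.9  46. ] 196.08406000000002
t 8.2167 pos [ 550.9 -154.5  109.8] yawx 32.07 tilt [ 0.004 -1.    -0.003] j [ 0.46  0.9  -0.48  1.63  0.55  0.75  0.28] op 1.001480086312046 F [-0.03 -0.42  0.53] T [ 0.015  0.007 -0.054]
toolshift cm [-0.12  4.28 -0.04]
```

```bash
python3 -m pendant '[{"x":-0.1,"y":2,"z":0,"yaw":0},{"x":-0.1,"y":3.5,"z":0,"yaw":0},{"x":-0.1,"y":4.3,"z":0,"yaw":0},{"x":-0.1,"y":4.3,"z":0,"yaw":0},{"x":-0.1,"y":4.3,"z":0,"yaw":0}]'
python3 st.py 550.3 -155.3 66
```

```text
t: 8.63
ee_pos: [550.6, -154.7, 67.5]
tool_rot: [-0.679, 0.68, 0.197, -0.193]
ft_force: [0.6, 0.9, -0.1]
opening: 0.997
t 8.6333 pos [ 550.6 -154.7   67.5] yawx 32.02 tilt [ 0.005 -1.    -0.003] j [ 0.44  0.96 -0.43  1.65  0.6   0.66  0.24] op 0.9974396286546048 F [ 0.55  0.93 -0.07] T [ 0.011 -0.031 -0.021]
toolshift cm [-0.06  0.15 -0.03]
```

```bash
python3 -m pendant '[{"x":-0.05,"y":0.1,"z":0,"yaw":0},{"x":-0.05,"y":0.1,"z":0,"yaw":0},{"x":-0.05,"y":0.1,"z":0,"yaw":0},{"x":-0.05,"y":0.1,"z":0,"yaw":0},{"x":-0.05,"y":0.1,"z":0,"yaw":0},{"x":-0.05,"y":0.1,"z":0,"yaw":0},{"x":-0.05,"y":0.1,"z":0,"yaw":0},{"x":-0.05,"y":0.1,"z":0,"yaw":0},{"x":-0.05,"y":0.1,"z":0,"yaw":0}]' 1 50
python3 st.py 550.3 -155.3 66
```

```text
t: 9.38
ee_pos: [551.0, -154.6, 67.0]
tool_rot: [-0.679, 0.68, 0.198, -0.193]
ft_force: [2.1, 2.7, 5.5]
opening: 0.238
t 9.3833 pos [ 551.  -154.6   67. ] yawx 32.03 tilt [ 0.006 -1.    -0.004] j [ 0.44  0.96 -0.43  1.65  0.6   0.66  0.24] op 0.23796352366544765 F [2.12 2.74 5.52] T [ 0.409 -0.505 -0.017]
toolshift cm [-0.1   0.1  -0.02]
```

```bash
python3 -m pendant '[{"x":0,"y":0,"z":0,"yaw":3},{"x":0,"y":0,"z":0,"yaw":6},{"x":0,"y":0,"z":0,"yaw":9},{"x":0,"y":0,"z":0,"yaw":12},{"x":0,"y":0,"z":0,"yaw":15}]'
python3 st.py 550.3 -155.3 66
python3 -m pendant '[{"x":0,"y":0,"z":0,"yaw":3},{"x":0,"y":0,"z":0,"yaw":6},{"x":0,"y":0,"z":0,"yaw":9},{"x":0,"y":0,"z":0,"yaw":12},{"x":0,"y":0,"z":0,"yaw":15}]'
python3 st.py 550.3 -155.3 66
```

```text
t: 9.8
ee_pos: [550.9, -154.6, 67.1]
tool_rot: [-0.699, 0.7, 0.106, -0.101]
ft_force: [-1.4, -0.2, 0.6]
opening: 0.237
t 9.8 pos [ 550.9 -154.6   67.1] yawx 16.89 tilt [ 0.007 -1.    -0.002] j [ 0.4   0.95 -0.36  1.66  0.52  0.63  0.05] op 0.2365788702479927 F [-1.39 -0.2   0.58] T [-0.045  0.192  0.219]
toolshift cm [-0.08  0.11 -0.05]
t: 10.22
ee_pos: [550.8, -154.6, 67.1]
tool_rot: [-0.707, 0.707, 0.013, -0.008]
ft_force: [0.3, 0.3, -0.4]
opening: 0.235
t 10.2167 pos [ 550.8 -154.6   67.1] yawx 1.77 tilt [ 0.007 -1.    -0.   ] j [ 0.37  0.94 -0.3   1.66  0.43  0.6  -0.14] op 0.23492659368038468 F [ 0.34  0.27 -0.42] T [-0.024  0.204  0.25 ]
toolshift cm [-0.06  0.11 -0.07]
```

```bash
python3 -m pendant '[{"x":0,"y":0,"z":0,"yaw":3},{"x":0,"y":0,"z":0,"yaw":6},{"x":0,"y":0,"z":0,"yaw":9},{"x":0,"y":0,"z":0,"yaw":12},{"x":0,"y":0,"z":0,"yaw":15},{"x":0,"y":0,"z":0,"yaw":18},{"x":0,"y":0,"z":0,"yaw":20},{"x":0,"y":0,"z":0,"yaw":20},{"x":0,"y":0,"z":0,"yaw":20},{"x":0,"y":0,"z":0,"yaw":20}]'
python3 st.py 550.3 -155.3 66
python3 - <<'E'
from h import *
snap('wrist','w5.png')
a=cv2.imread('pics/w5.png')[0:330,150:450]
cv2.imwrite('pics/w5c.png',cv2.resize(a,None,fx=1.8,fy=1.8,interpolation=cv2.INTER_CUBIC))
E
```

```text
t: 11.05
ee_pos: [550.8, -154.6, 67.1]
tool_rot: [0.699, -0.698, 0.109, -0.114]
ft_force: [-1.8, 0.7, -0.5]
opening: 0.234
t 11.05 pos [ 550.8 -154.6   67.1] yawx -18.17 tilt [ 0.007 -1.     0.002] j [ 0.32  0.93 -0.21  1.66  0.31  0.57 -0.38] op 0.23355025643275287 F [-1.78  0.65 -0.54] T [0.011 0.356 0.081]
toolshift cm [-0.02  0.11 -0.09]
```

View pics/w5c.png

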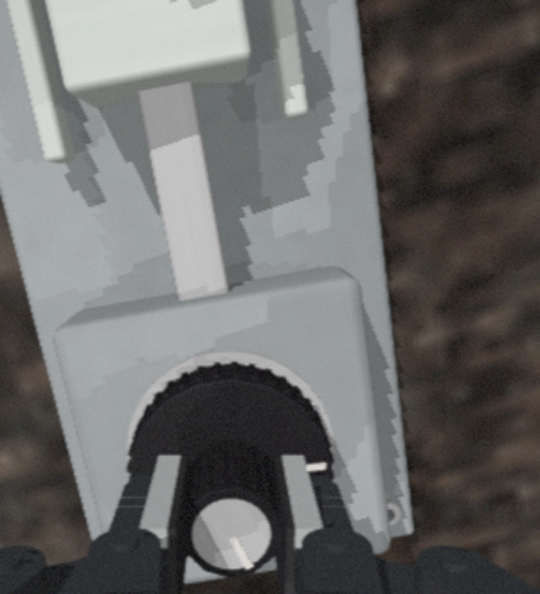

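```bash
python3 - <<'E'
from h import *
k=np.array([550.3,-155.3,88]);dy=np.array([.137,.9906,0])
p=ray('w5.png',150+155/1.8,73/1.8,48);print(p,(p-k)@dy)
E
for i in 1 2; do python3 -m pendant '[{"x":0,"y":0,"z":0,"yaw":2},{"x":0,"y":0,"z":0,"yaw":4},{"x":0,"y":0,"z":0,"yaw":5},{"x":0,"y":0,"z":0,"yaw":5},{"x":0,"y":0,"z":0,"yaw":5},{"x":0,"y":0,"z":0,"yaw":5}]' >/dev/null; python3 st.py; done
```

```text
[563.5 -59.8  48. ] 96.41070000000002
t 11.6 pos [ 550.8 -154.5   67.1] yawx -23.16 tilt [ 0.006 -1.     0.003] j [ 0.31  0.93 -0.18  1.66  0.27  0.57 -0.43] op 0.23314389005365196 F [-1.18  0.57  0.18] T [0.018 0.477 0.106]
t 12.1 pos [ 550.7 -154.5   67.1] yawx -28.15 tilt [ 0.006 -1.     0.003] j [ 0.3   0.93 -0.16  1.66  0.24  0.56 -0.49] op 0.2391919804569676 F [-1.37  0.86  0.36] T [0.021 0.42  0.082]
```

```bash
for i in 1 2 3 4; do python3 -m pendant '[{"x":0,"y":0,"z":0,"yaw":2},{"x":0,"y":0,"z":0,"yaw":4},{"x":0,"y":0,"z":0,"yaw":4},{"x":0,"y":0,"z":0,"yaw":4},{"x":0,"y":0,"z":0,"yaw":4}]' >/dev/null; python3 st.py | cut -c1-70,140-; done
```

```text
t 12.5167 pos [ 550.7 -154.6   67.1] yawx -32.14 tilt [ 0.006 -1.     969762 F [-1.44 -0.18  0.4 ] T [0.085 0.463 0.038]
t 12.9333 pos [ 550.6 -154.5   67.1] yawx -36.13 tilt [ 0.005 -1.     480836 F [-2.24  0.51  1.48] T [0.13  0.511 0.049]
t 13.35 pos [ 550.7 -154.5   67.1] yawx -40.12 tilt [ 0.005 -1.     0.2532 F [-1.21  1.01  0.97] T [0.173 0.569 0.055]
t 13.7667 pos [ 550.7 -154.5   67.1] yawx -44.11 tilt [ 0.005 -1.     959465 F [-2.23  1.73  0.89] T [0.154 0.55  0.058]
```

```bash
for i in 1 2 3 4; do python3 -m pendant '[{"x":0,"y":0,"z":0,"yaw":1},{"x":0,"y":0,"z":0,"yaw":2},{"x":0,"y":0,"z":0,"yaw":2},{"x":0,"y":0,"z":0,"yaw":2},{"x":0,"y":0,"z":0,"yaw":2}]' >/dev/null; python3 st.py | cut -c1-70,140-; done
```

```text
t 14.1833 pos [ 550.6 -154.5   67.1] yawx -46.11 tilt [ 0.004 -1.     395348 F [-2.18  1.04  1.75] T [0.204 0.609 0.127]
t 14.6 pos [ 550.6 -154.5   67.1] yawx -48.1 tilt [ 0.004 -1.     0.0028 F [-2.32  0.88  1.26] T [0.185 0.622 0.108]
t 15.0167 pos [ 550.6 -154.5   67.1] yawx -50.1 tilt [ 0.004 -1.     065243 F [-1.34  0.67  1.03] T [0.24  0.644 0.114]
t 15.4333 pos [ 550.7 -154.4   67.1] yawx -52.09 tilt [ 0.004 -1.     076754 F [-1.98  0.58  0.96] T [0.277 0.579 0.174]
```

```bash
for i in 1 2; do python3 -m pendant '[{"x":0,"y":0,"z":0,"yaw":0.5},{"x":0,"y":0,"z":0,"yaw":1},{"x":0,"y":0,"z":0,"yaw":1},{"x":0,"y":0,"z":0,"yaw":1},{"x":0,"y":0,"z":0,"yaw":1}]' >/dev/null; python3 st.py | cut -c1-70,140-; done
```

```text
t 15.85 pos [ 550.6 -154.5   67.1] yawx -53.09 tilt [ 0.004 -1.     0.0223 F [-2.54  1.6   0.49] T [0.193 0.569 0.129]
t 16.2667 pos [ 550.6 -154.4   67.1] yawx -54.09 tilt [ 0.004 -1.     514965 F [-2.15  0.82  1.47] T [0.238 0.682 0.125]
```

```bash
for i in 1 2 3 4; do python3 -m pendant '[{"x":0,"y":0,"z":0,"yaw":0.5},{"x":0,"y":0,"z":0,"yaw":1},{"x":0,"y":0,"z":0,"yaw":1},{"x":0,"y":0,"z":0,"yaw":1},{"x":0,"y":0,"z":0,"yaw":1}]' >/dev/null; python3 st.py | cut -c1-70,140-;python3 -m pendant '[{"x":0,"y":0,"z":0,"yaw":0}]' >/dev/null; python3 st.py | cut -c1-70,140-; done
```

```text
t 16.6833 pos [ 550.6 -154.4   67.1] yawx -55.09 tilt [ 0.004 -1.     360318 F [-2.87  1.15  1.47] T [0.3   0.705 0.158]
t 16.7667 pos [ 550.6 -154.4   67.1] yawx -55.08 tilt [ 0.004 -1.     44216 F [-2.73  0.74 -0.1 ] T [0.24  0.657 0.138]
t 17.1833 pos [ 550.6 -154.5   67.1] yawx -56.09 tilt [ 0.004 -1.     75949 F [-3.5   1.26  0.96] T [0.269 0.646 0.164]
t 17.2667 pos [ 550.6 -154.4   67.1] yawx -56.08 tilt [ 0.003 -1.     74163 F [-3.2   0.62  1.5 ] T [0.165 0.665 0.16 ]
t 17.6833 pos [ 550.6 -154.4   67.1] yawx -57.09 tilt [ 0.003 -1.     200968 F [-3.57  0.86  0.89] T [0.241 0.608 0.142]
t 17.7667 pos [ 550.6 -154.4   67.1] yawx -57.09 tilt [ 0.003 -1.     753015 F [-2.31  1.9   0.31] T [0.274 0.629 0.14 ]
t 18.1833 pos [ 550.6 -154.5   67.1] yawx -58.08 tilt [ 0.003 -1.     529964 F [-2.58  0.51  1.16] T [0.286 0.671 0.151]
t 18.2667 pos [ 550.6 -154.4   67.1] yawx -58.08 tilt [ 0.003 -1.     523 F [-2.88  1.67  1.58] T [0.281 0.6   0.14 ]
```

```bash
for i in 1 2 3 ; do python3 -m pendant '[{"x":0,"y":0,"z":0,"yaw":0.5},{"x":0,"y":0,"z":0,"yaw":1},{"x":0,"y":0,"z":0,"yaw":1},{"x":0,"y":0,"z":0,"yaw":1},{"x":0,"y":0,"z":0,"yaw":1}]' >/dev/null; python3 st.py | cut -c1-70,140-;python3 -m pendant '[{"x":0,"y":0,"z":0,"yaw":0}]' >/dev/null; python3 st.py | cut -c1-70,140-; done
```

```text
t 18.6833 pos [ 550.6 -154.4   67.1] yawx -59.08 tilt [ 0.003 -1.     846088 F [-3.15  0.96  2.24] T [0.259 0.652 0.16 ]
t 18.7667 pos [ 550.6 -154.4   67.1] yawx -59.08 tilt [ 0.003 -1.     427143 F [-2.71  1.86  1.63] T [0.213 0.672 0.138]
t 19.1833 pos [ 550.6 -154.4   67.1] yawx -60.08 tilt [ 0.003 -1.     236506 F [-3.3   0.67  0.96] T [0.33  0.688 0.142]
t 19.2667 pos [ 550.6 -154.4   67.1] yawx -60.07 tilt [ 0.003 -1.     559604 F [-2.14  1.02  1.97] T [0.275 0.673 0.197]
t 19.6833 pos [ 550.6 -154.4   67.1] yawx -61.08 tilt [ 0.003 -1.     591554 F [-2.77  1.89  1.3 ] T [0.282 0.691 0.134]
t 19.7667 pos [ 550.6 -154.4   67.1] yawx -61.08 tilt [ 0.003 -1.     69008 F [-3.07  1.47  1.62] T [0.293 0.677 0.119]
```

```bash
for i in 1 2 3 ; do python3 -m pendant '[{"x":0,"y":0,"z":0,"yaw":0.5},{"x":0,"y":0,"z":0,"yaw":1},{"x":0,"y":0,"z":0,"yaw":1},{"x":0,"y":0,"z":0,"yaw":1},{"x":0,"y":0,"z":0,"yaw":1}]' >/dev/null; python3 st.py | cut -c1-70,140-;python3 -m pendant '[{"x":0,"y":0,"z":0,"yaw":0}]' >/dev/null; python3 st.py | cut -c1-70,140-; done
```

```text
t 20.1833 pos [ 550.6 -154.4   67.1] yawx -62.08 tilt [ 0.003 -1.     271113 F [-2.8   1.34  1.82] T [0.244 0.693 0.219]
t 20.2667 pos [ 550.6 -154.4   67.1] yawx -62.07 tilt [ 0.003 -1.     861547 F [-3.29  2.08  1.24] T [0.261 0.663 0.148]
t 20.6833 pos [ 550.6 -154.4   67.1] yawx -63.07 tilt [ 0.003 -1.     498946 F [-2.94  0.36  1.38] T [0.281 0.678 0.155]
t 20.7667 pos [ 550.6 -154.4   67.1] yawx -63.07 tilt [ 0.003 -1.     707846 F [-3.34  1.55  1.61] T [0.303 0.629 0.152]
t 21.1833 pos [ 550.6 -154.4   67.1] yawx -64.07 tilt [ 0.003 -1.     376657 F [-3.36  2.1   0.69] T [0.348 0.66  0.159]
t 21.2667 pos [ 550.6 -154.4   67.1] yawx -64.07 tilt [ 0.003 -1.     462314 F [-2.05  1.32  1.04] T [0.308 0.637 0.152]
```

```bash
for i in 1 2 3 ; do python3 -m pendant '[{"x":0,"y":0,"z":0,"yaw":0.5},{"x":0,"y":0,"z":0,"yaw":1},{"x":0,"y":0,"z":0,"yaw":1},{"x":0,"y":0,"z":0,"yaw":1},{"x":0,"y":0,"z":0,"yaw":1}]' >/dev/null; python3 st.py | cut -c1-70,140-;python3 -m pendant '[{"x":0,"y":0,"z":0,"yaw":0}]' >/dev/null; python3 st.py | cut -c1-70,140-; done
python3 - <<'E'
from h import *
snap('scene','s2.png')
a=cv2.imread('pics/s2.png');b=cv2.imread('pics/scene0.png')
s=(slice(170,250),slice(225,345))
cv2.imwrite('pics/s2c.png',cv2.resize(np.hstack([b[s],a[s]]),None,fx=3.3,fy=3.3,interpolation=cv2.INTER_CUBIC))
E
```

```text
t 21.6833 pos [ 550.6 -154.4   67.1] yawx -65.07 tilt [ 0.002 -1.     89437 F [-2.33  0.59  1.28] T [0.318 0.7   0.141]
t 21.7667 pos [ 550.6 -154.4   67.1] yawx -65.07 tilt [ 0.002 -1.     789526 F [-3.16  2.09  1.12] T [0.28  0.647 0.144]
t 22.1833 pos [ 550.6 -154.4   67.1] yawx -66.07 tilt [ 0.002 -1.     685527 F [-2.4   1.08  2.18] T [0.324 0.746 0.172]
t 22.2667 pos [ 550.6 -154.4   67.1] yawx -66.07 tilt [ 0.002 -1.     550497 F [-3.13 -0.17  1.86] T [0.276 0.664 0.153]
t 22.6833 pos [ 550.6 -154.4   67.1] yawx -67.07 tilt [ 0.002 -1.     906752 F [-2.58  1.06  2.07] T [0.349 0.675 0.183]
t 22.7667 pos [ 550.6 -154.4   67.1] yawx -67.07 tilt [ 0.002 -1.     015807 F [-3.14  1.29  1.47] T [0.309 0.676 0.186]
```

View pics/s2c.png

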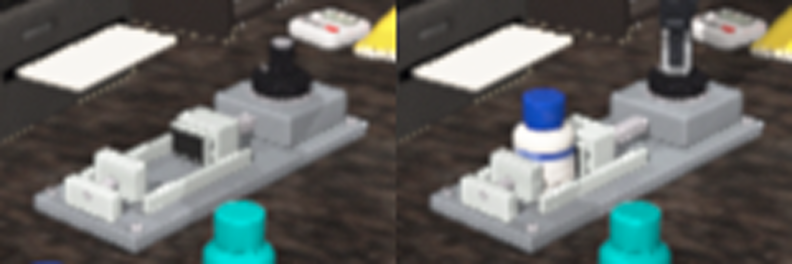

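The bottle stands upright in the bay, close to the stop, with the jaw against it (bottle at crop 545,150). The torque may be starting to rise, so I'll continue in 1° steps.

```bash
for i in 1 2 ; do python3 -m pendant '[{"x":0,"y":0,"z":0,"yaw":0.5},{"x":0,"y":0,"z":0,"yaw":1},{"x":0,"y":0,"z":0,"yaw":1},{"x":0,"y":0,"z":0,"yaw":1},{"x":0,"y":0,"z":0,"yaw":1}]' >/dev/null; for k in 1 2 3; do python3 st.py | cut -c1-70,140-;python3 -m pendant '[{"x":0,"y":0,"z":0,"yaw":0}]' >/dev/null; done; done; python3 st.py
```

```text
t 23.2333 pos [ 550.6 -154.4   67.1] yawx -68.07 tilt [ 0.002 -1.     245966 F [-2.44  1.98  1.98] T [0.277 0.695 0.129]
t 23.3167 pos [ 550.6 -154.4   67.1] yawx -68.07 tilt [ 0.002 -1.     904972 F [-3.32  1.15  1.83] T [0.386 0.617 0.223]
t 23.4 pos [ 550.6 -154.4   67.1] yawx -68.06 tilt [ 0.002 -1.     0.0107 F [-3.22  1.06  1.46] T [0.331 0.691 0.249]
t 23.9 pos [ 550.6 -154.4   67.1] yawx -69.06 tilt [ 0.002 -1.     0.0128 F [-3.15  0.99  1.71] T [0.324 0.722 0.194]
t 23.9833 pos [ 550.6 -154.4   67.1] yawx -69.06 tilt [ 0.002 -1.     002456 F [-2.66  2.29  2.09] T [0.344 0.74  0.205]
t 24.0667 pos [ 550.6 -154.4   67.1] yawx -69.06 tilt [ 0.002 -1.     383195 F [-1.45  1.4   0.92] T [0.296 0.732 0.189]
t 24.15 pos [ 550.6 -154.4   67.1] yawx -69.06 tilt [ 0.002 -1.     0.006] j [ 0.21  0.93  0.02  1.66 -0.03  0.54 -0.96] op 0.23610937100377227 F [-3.49  0.2   1.41] T [0.371 0.699 0.162]
```

```bash
for i in 1 2 ; do python3 -m pendant '[{"x":0,"y":0,"z":0,"yaw":0.5},{"x":0,"y":0,"z":0,"yaw":1},{"x":0,"y":0,"z":0,"yaw":1},{"x":0,"y":0,"z":0,"yaw":1}]' >/dev/null; for k in 1 2 3 4 5; do python3 st.py | cut -c52-64,140-;python3 -m pendant '[{"x":0,"y":0,"z":0,"yaw":0}]' >/dev/null; done; done
```

```text
lt [ 0.002 -118504 F [-2.05  0.92  1.51] T [0.319 0.781 0.26 ]
lt [ 0.002 -186746 F [-2.43  1.44  2.09] T [0.329 0.682 0.245]
 [ 0.002 -1. 584 F [-3.1   1.44  1.52] T [0.3   0.7   0.231]
lt [ 0.002 -1765699 F [-2.19  1.06  2.27] T [0.332 0.738 0.202]
lt [ 0.002 -1943656 F [-2.18  1.62  1.74] T [0.341 0.726 0.234]
lt [ 0.002 -186678 F [-2.71  1.28  2.11] T [0.363 0.685 0.237]
lt [ 0.002 -1981284 F [-3.74  0.29  1.2 ] T [0.352 0.723 0.246]
[ 0.002 -1.  81 F [-3.18  0.96  1.13] T [0.374 0.701 0.263]
lt [ 0.002 -130824 F [-2.87  2.28  1.56] T [0.284 0.682 0.251]
lt [ 0.002 -1374382 F [-2.96  0.96  1.02] T [0.388 0.714 0.282]
```

Torque rose from a plateau of about 0.148 to 0.256 N m. That is about 7 N above the plateau, or 8–9 N in total including the push on the bottle. Releasing straight up.

```bash
python3 -m pendant '[{"x":0,"y":0,"z":0,"yaw":0},{"x":0,"y":0,"z":0,"yaw":0},{"x":0,"y":0,"z":0,"yaw":0},{"x":0,"y":0,"z":0,"yaw":0},{"x":0,"y":0,"z":0,"yaw":0},{"x":0,"y":0,"z":0,"yaw":0}]' 0
python3 -m pendant '[{"x":0,"y":-1,"z":0,"yaw":0},{"x":0,"y":-4,"z":0,"yaw":0},{"x":0,"y":-7,"z":0,"yaw":0},{"x":0,"y":-10,"z":0,"yaw":0},{"x":0,"y":-12,"z":0,"yaw":7},{"x":0,"y":-12,"z":0,"yaw":0},{"x":0,"y":-12,"z":0,"yaw":0},{"x":0,"y":-12,"z":0,"yaw":0}]'
python3 -m pendant '[{"x":0,"y":0,"z":0,"yaw":-7},{"x":0,"y":0,"z":-2,"yaw":-14},{"x":0,"y":0,"z":-3,"yaw":-21},{"x":0,"y":0,"z":-3,"yaw":-28},{"x":0,"y":0,"z":-3,"yaw":-35},{"x":0,"y":0,"z":-3,"yaw":-42},{"x":0,"y":0,"z":-3,"yaw":-49},{"x":0,"y":0,"z":-3,"yaw":-56},{"x":0,"y":0,"z":-3,"yaw":-61},{"x":0,"y":0,"z":-3,"yaw":-61}]'
python3 st.py 560.6 -81.1 169.7
```

```text
t: 26.15
ee_pos: [550.6, -154.5, 67.1]
tool_rot: [0.577, -0.574, 0.409, -0.413]
ft_force: [0.6, 0.4, -0.1]
opening: 1.0
t: 26.82
ee_pos: [549.7, -154.4, 187.4]
tool_rot: [0.577, -0.574, 0.409, -0.413]
ft_force: [-0.2, -0.3, 0.8]
opening: 0.999
t: 27.65
ee_pos: [520.9, -164.3, 186.6]
tool_rot: [0.705, -0.704, 0.06, -0.064]
ft_force: [0.6, 0.1, -0.4]
opening: 0.999
t 27.65 pos [ 520.9 -164.3  186.6] yawx -10.02 tilt [ 0.005 -1.     0.002] j [ 0.4   0.73 -0.28  1.65  0.26  0.79 -0.17] op 0.9993489143773567 F [ 0.58  0.05 -0.4 ] T [ 0.     0.03  -0.043]
toolshift cm [2.45 1.72 8.88]
```

```bash
python3 -m pendant '[{"x":2.5,"y":0,"z":7,"yaw":-2},{"x":2.5,"y":0,"z":7,"yaw":-2},{"x":2.5,"y":0,"z":7,"yaw":-2},{"x":2.5,"y":0,"z":7,"yaw":-2},{"x":2.5,"y":0,"z":7,"yaw":-2}]' >/dev/null
python3 - <<'E'
from h import *
snap('wrist','w6.png')
E
```

```text
(no output)
```

View pics/w6.png

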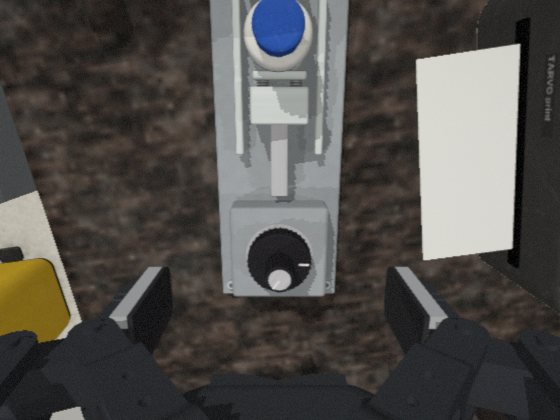

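Run:
```python
from h import *
k=np.array([550.3,-155.3,88]);dy=np.array([.137,.9906,0])
for f,u,v,z in[('w4.png',309,295.5,60),('w6.png',309,265,60),('w6.png',279,123,48),('w6.png',279,75,48),('w6.png',278,26,90),('w6.png',279.5,280,88)]:
    p=ray(f,u,v,z);print(f,p,round((p-k)@dy,1))
```

```text
w4.png [ 573.9 -161.2   60. ] -2.6
w6.png [ 573.9 -160.6   60. ] -2.0
w6.png [565.8 -45.8  48. ] 110.6
w6.png [570.7 -11.8  48. ] 144.9
w6.png [573.4  12.9  90. ] 169.8
w6.png [ 550.  -156.1   88. ] -0.8
```

```bash
python3 -c "
from h import *
print(env.job_done(),env.get_obs()['t'])"
```

```text
the job is handed in; nothing more can be done
the job is handed in; nothing more can be done
```

I stood the blue-capped white medium bottle in the bay and clamped it with the inner knob, then handed the job in at about 28 s of the 72 s allowed. I estimate the jaw holds it with 7–10 N. That figure comes from the knob torque, since the jaw force can't be read directly, and handing in gives no verdict.

- **Clamping:** I turned the inner knob about 103° clockwise. In the last 4° the felt torque rose from a plateau of about 0.148 to 0.256 N m, and I stopped there.
- **Bottle:** the last wrist picture shows it upright between the rails against the jaw pad, about 3–4 mm from the bay point.
- **Jaw:** it moved about 27 mm, which matches the knob angle, so the knob did not slip in the fingers.
- **Outer knob:** its mark is within about 0.6 mm of where it was before I gripped the inner knob.
- **Bystanders:** I did not touch the cups or the small bottle, but I did not measure their positions again at the end.
- **Release:** after release the tool force was near zero and the arm was clear of everything.

The torque readings scattered by about ±0.03 N m. The trap point came at about 99°, against about 94° estimated from the pictures, and I went by what I felt.

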